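Steady an opened sugar tin in a trigger vise

ROBOT

A 6-joint arm with a two-finger parallel gripper is mounted at the origin on a cart in front of the work surface, level with it; the furniture and walls round the work are solid. World frame = base frame: x ahead of the robot, y to its left, z up, the work surface at z = 0. Lengths are in mm, angles in rad, forces in N, time in s.
With the tool pointing down it reaches from about 275 to 1000 mm from the base axis. Payload 8.4 kg.
Tool frame: the origin (TCP) lies between the finger pads; the fingertips stand 22 mm ahead of it and the grasp point (between the pads) lies 3 mm ahead of it; z points along the fingers, y is the line along which they close (so a half turn about z gives the same grasp; the last joint's range is limited). The gripper opens to 85 mm and grips with 20 to 120 N. Pads are 22 mm wide; open, the fingers measure 114 mm over their backs; the gripper's body (76 mm by 85 mm) begins 54 mm behind the grasp point. The pads swing forward as they close: fully open they stand 13 mm farther back than shut.
Start: joints at [1.178, 0.353, 1.633, -0, 1.155, -0.002], TCP at [238.079, 577.881, 253.281] pointing down, gripper open.
Joint ranges: [-2.63, 2.63], [-0.92, 2.1], [0.06, 2.66], [-1.3, 4.44], [0, 2.69], [-3.02, 3.02]. Speed limits (rad/s): [2.22, 2.22, 2.79, 3.14, 3.14, 3.14].

INTERFACE

Orientations are given as [roll, pitch, yaw] about the fixed x, y, z axes, in that order (R = Rz(yaw) Ry(pitch) Rx(roll)).
In Python, from rig import r, grab_frame gives the robot as it stands.
- The arm moves only by the shell command python3 -m inch 'ROWS' [FORCE]. ROWS is JSON, a list of rows, each a list of 7 numbers: the turn, a rotation vector about the tool's x, y, z as a fraction of full scale, then the shift along the tool's x, y, z as a fraction of full scale, then the closure, from 0 (fully open) to 1 (shut). In form: [[rx, ry, rz, dx, dy, dz, fingers], ...]. A call has 1 to 8 rows; each row shifts and turns the commanded pose from where the row before left it, along the tool's axes as they then stand; what a row does not reach is not made up. Full scale, the value 1, is 2.5 cm for a shift and pi rad for a turn. A row lasts 1/12 s, in which the tool goes at most 41.7 mm and 7.16 degrees, less where a joint would pass 70% of its speed; a pose out of reach is approached as far as the arm can. A call with a number of a shift or a turn outside -1 to 1 is refused whole. A call with a gripper value outside its range is refused whole. The fingers move at their own pace and stop on an object; FORCE is the grip in N (left out, the last holds). Time passes only in rows, so rows that do not move let the fingers close. It gives the time, the measured TCP pose, the force, the opening and the grip force at its end, in the units of the state.
- r.sense(): the state, without advancing time (a new reading comes with each control period).
- grab_frame(name): name is "scene" or "top" or "wrist"; returns a dict with "pixels" (384x512x3 uint8, red, green, blue), "z_map" (384x512 float32, mm along the optical axis (not along the pixel's ray), 0 where there is no reading), "vertical_fov" (degrees; the focal length in pixels is half the picture's height over the tangent of half this angle, whatever the lens; pixels are square), "cx", "cy" (the principal point, pixels), "cam_to_world" (4x4, takes a point from camera to world coordinates). Camera axes: x right, y down, z forward; pixel columns grow to the right and rows downward; lengths in mm; the calibration is good to about 2 mm. A picture is of the moment at which its call begins.
- r.sign_off(): hands the job in; it is judged then, once.
The state is a dict: "clock": time; "qpos": joint angles; "qvel": joint speeds; "joint_efforts": joint torques, N m; "eef_pos": TCP position; "tcp_rot": TCP orientation; "contact_force": force on the tool from outside, world axes, zero at the start; "wrist_torque": the same for the moment, N m; "opening": opening from 0.0 (shut) to 1.0 (fully open); "grasp_force": force on a finger pad.
Only numpy, scipy, OpenCV 4.12 (cv2) and the standard library are available. Lean on these libraries where they do the work, as an engineer would, in place of code of your own. Each camera call takes 0.05 s, during which the arm holds its last target. There are 200 camera calls.

TASK

The tin of sugar lumps stands in the trigger vise of the one-handed kitchen board, and I need it open and held steady so that I can spoon from it with my one good hand. First lift its loose red lid off by the knob and set it down, knob up, on the bare worktop beside the board; then pump the orange trigger against the upright handle, moving the jaw by the trigger alone, until the rubber pad presses the tin snugly against the black V-rest. Finish while still holding the trigger squeezed so the tin stays gripped, firm but not hard, because its thin wall dents, and leave the mug, salt shaker, spoon and lemon where they are.

Things in the scene. Friction and masses are not known exactly. Their poses are not given: they have to be found in the camera images.
- vise: bamboo board 140 x 304 mm, stuck down; origin under its centre, on the worktop; top at z 20. Own +y runs from the pistol grip (-y end) to the V-rest (+y end). Offsets below are in this frame, mm. Dark vise body x +-19, y -113 to -43, up to z 114; fixed upright handle x +-14, y -95 to -79, up to z 213. Jaw and bar move along y at z 60, x 0; the bar's tail reaches back to y -188 at most
- trigger_angle (a joint): rad: 0 released, 0.305 fully squeezed (top towards the handle, -y), a spring returns it. A full stroke drives the jaw 12 to 14 mm (4 mm ratchet teeth; the first maybe 4 mm less). On release the jaw stays, or slips back under one tooth. On a seated tin it stops short of 0.305; if it reaches 0.305 with no firm pressure, let it out fully and squeeze again
- trigger_front (a point): front (+y) face of the orange trigger's finger bulge (24 mm wide, radius 8), 72 mm from its hinge at y -58, z 107: at x 0, y -39, z 178 released, y -61 fully squeezed. Squeeze here; the spring pushes back with about 2.3 N, rising to 3.5 N
- handle_back (a point): back (-y) face of the fixed handle, x 0, y -95, z 178. From here to trigger_front is 56 mm released, 34 mm fully squeezed. Only the trigger moves: place the hand so that the trigger's finger does the travelling, e.g. centred for the squeezed width
- trigger: the orange trigger blade, 20 mm wide, from its hinge pin (origin) up to about z 203. Once the pad bears on the seated tin it presses with roughly the finger force on the bulge: a 12 N grip gives 10 to 18 N, a 25 N grip about 30 N, more if squeezed with a jerk
- jaw_travel (a joint): how far the jaw is driven forward, m; starts at 0.004 to 0.034; the pad meets the seated tin at about 0.065. While the trigger is squeezed it reads 3 to 9 mm more than that, as the pad gives
- jaw: jaw plate (58 x 7 x 48 mm) with its toothed steel bar; not to be pushed by hand
- pad: black springy rubber pad on the jaw, 54 x 14 x 44 mm, centred at z 60 on the board; gives 1 mm per 3.5 N, up to 10 mm
- pad_face (a point): centre of the pad's front face: x 0, y = -20 + jaw travel, z 60
- rest: fixed black V-shaped rubber rest, 56 mm high, at the board's +y end; a tin seated in it has its centre at x 0, y 85. Origin: the board's origin
- tin: cream tin with two dark red lines, full of sugar lumps, diameter 80, 95 mm high without lid, about 0.4 kg, loose on the board a little in front of the rest; origin at the centre of its underside, z up. Dents when the pad presses it with more than 40 N
- tin_lid: loose dark red lid of the tin, diameter 88, slips 12 mm over the rim with 2 mm play; 0.06 kg; origin at the centre of the skirt's lower edge (83 mm above the tin's underside), knob up along its z; the flat top is 16 mm and the knob's top 36 mm above the origin
- lid_knob (a point): centre of the lid's round brown wooden knob, diameter 21, 20 mm high (from 8.5 mm above this point to 12 mm below it); 28 mm above the lid's origin
- mug: green and white mug, leave alone
- salt: salt shaker, leave alone
- spoon: teaspoon, leave alone
- fruit: lemon, leave alone
Mind the look-alikes: they are no part of the job. Leave any turquoise look-alike of the tin_lid alone.

How it is judged (in metres and radians):
On the way, in this order (a step that is already met when the one before it is completed fails the run):
1. the lid lies knob up on the worktop, let go (height (world z) of tin_lid below 0.006 m and angle between tin_lid's own z axis and vertical below 0.1 rad and contact force between the fingers and tin_lid below 0.5 N), for 0.2 s.
2. the pad presses the tin against the rest while the fingers squeeze the trigger (contact force between pad and tin above 5 N and contact force between rest and tin above 3 N and contact force between the fingers and trigger above 2 N), for 0.3 s.
At the end, for the whole second after the job is handed in: The fingers still squeeze the trigger (more than 2 N on it), the pad presses the upright tin (within 0.1 rad) with 5 to 40 N and the tin bears on the rest with more than 3 N; the lid lies still, knob up and flat (within 0.1 rad), on the worktop (underside less than 6 mm above it) (all of step 2 and contact force between pad and tin below 40 N and angle between each of tin, tin_lid's own z axis and vertical below 0.1 rad and linear speed of each of tin, tin_lid below 0.02 m/s and height (world z) of tin_lid below 0.006 m); the arm keeps its last pose, push and grip.
It fails at once if the pad presses the tin with more than 40 N: it is dented (contact force between pad and tin above 40 N).
It fails at once if the jaw or its bar is pushed by hand (contact force between any of the fingers, the arm and jaw above 3 N).
It fails at once if the mug, salt shaker, spoon or lemon is moved by more than 3 cm (distance of any of mug, salt, spoon, fruit from where it was at the start of the episode above 0.03 m).
It also fails if it takes over 64 s, if anything falls off the work surface, if the arm or the gripper's body presses on something with over 40 N, if the wrist force passes 120 N, or if a joint passes its speed limit or range.

## Working session

There is one attempt and no reset: what is moved stays moved. The work goes in short steps, Python scripts to look and compute and a shell command to move; the robot and the scene stay as the last step left them, time stands still between calls to the robot, and variables do not carry over. Pictures are saved under pics/ and viewed, at most 10 in all, crops included, and the job is handed in when it is done.

```bash
ls; mkdir -p pics; cat > h.py <<'E'
import numpy as np, cv2
from rig import r, grab_frame
def pts(f):
    h,w=f["z_map"].shape; F=h/2/np.tan(np.radians(f["vertical_fov"])/2)
    u,v=np.meshgrid(np.arange(w),np.arange(h)); z=f["z_map"]
    P=np.stack([(u-f["cx"])/F*z,(v-f["cy"])/F*z,z,np.ones_like(z)],-1)
    return (P@np.array(f["cam_to_world"]).T)[...,:3]
def save(f,n,crop=None,s=1):
    p=f["pixels"]
    if crop: a,b,c,d=crop; p=p[b:d,a:c]
    cv2.imwrite("pics/"+n,cv2.resize(p[...,::-1],None,fx=s,fy=s,interpolation=cv2.INTER_CUBIC))
E
python3 - <<'E'
from h import *
a=grab_frame("top");b=grab_frame("scene")
p=np.vstack([a["pixels"],b["pixels"]])
np.savez("f0.npz",a=pts(a),pa=a["pixels"],b=pts(b),pb=b["pixels"])
save(a,"top.png"); save(b,"scene.png")
print(r.sense())
E
```

```text
pics
{'clock': 0.1, 'qpos': array([ 1.17758522e+00,  3.53618208e-01,  1.63410552e+00,  1.81123657e-05,
        1.15520372e+00, -2.37992436e-03]), 'qvel': array([ 7.21093156e-04, -1.07271588e-03, -9.79370072e-04, -8.69960997e-05,
        1.39233739e-03,  9.59426462e-05]), 'joint_efforts': array([ 3.12409858e-03, -6.06359267e+01, -3.42824650e+01,  2.73165188e-04,
        3.98748482e-03,  9.09454911e-06]), 'eef_pos': array([237.91722083, 577.48089296, 252.59260523]), 'tcp_rot': array([-3.14025791e+00, -1.97374593e-05,  2.75075414e+00]), 'contact_force': array([ 0.02995978, -0.21617934,  0.36951943]), 'wrist_torque': array([ 0.03780051, -0.02967603,  0.07671066]), 'grasp_force': 0.0, 'opening': 0.999954882769136}
```

View pics/top.png

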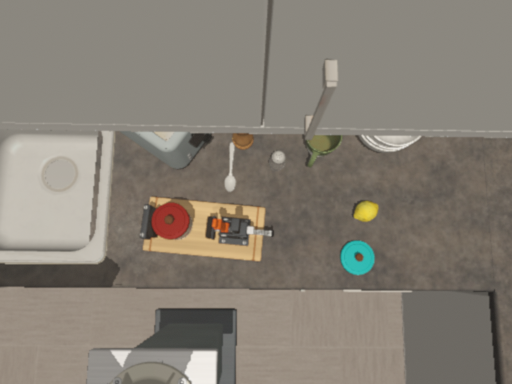

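View pics/scene.png

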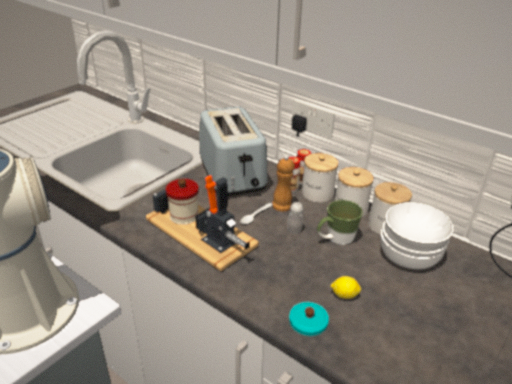

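Top view: the red lid with its brown knob is at (170,220), with the V-rest at (147,222). The orange trigger is at (220,226), next to the dark handle and vise body at (235,230). The look-alike is the turquoise lid at (357,258). In the scene view the red lid is at (183,188), the trigger at (211,193) and the turquoise lid at (309,318). I choose the red lid on the tin in the vise.

```bash
python3 - <<'E'
from h import *
d=np.load("f0.npz")
for k in "ab":
    P=d[k];im=d["p"+k];hsv=cv2.cvtColor(im,cv2.COLOR_RGB2HSV).astype(int);H,S,V=hsv[...,0],hsv[...,1],hsv[...,2]
    z=P[...,2]
    def rep(n,m):
        if m.sum()<3: print(k,n,"none");return
        q=P[m];print(k,n,m.sum(),"med",np.median(q,0).round(1),"min",q.min(0).round(0),"max",q.max(0).round(0))
    board=(H>10)&(H<25)&(S>90)&(V>110)&(z>10)&(z<28)&(P[...,1]<800)
    rep("board",board)
    q=P[board][:,:2].astype(np.float32)
    if k=="a": c=cv2.minAreaRect(q);print(c,cv2.boxPoints(c).round(0).tolist())
    red=((H<4)|(H>174))&(S>150)&(z>85)&(z<135)&(P[...,0]<700)
    rep("red",red)
    top=red&(z>93)&(z<112); print("circ",cv2.minEnclosingCircle(P[top][:,:2].astype(np.float32)))
    rep("knob",(H<16)&(z>123)&(z<150)&(V>40)&(S>80))
    rep("orange",(H>=4)&(H<14)&(S>200)&(V>150)&(z>60))
    blk=(V<70)&(z>190)&(z<225);rep("handletop",blk)
    blk=(V<70)&(z>65)&(z<85);rep("rest",blk)
    rep("spoon/other",(z>6)&(z<400)&(S<60)&(V>130)&(P[...,0]<700)&(P[...,1]<700))
E
```

```text
a board 3713 med [ 431.3 -131.6   19.9] min [ 375. -535.   10.] max [706.  35.  28.]
((536.5850830078125, -257.5664978027344), (562.8256225585938, 325.1507568359375), 85.23653411865234) [[351.0, -525.0], [675.0, -552.0], [722.0, 9.0], [398.0, 36.0]]
a red 932 med [462.4 -51.5 118.7] min [425. -93. 111.] max [505.  -7. 132.]
circ ((492.039306640625, -71.69705963134766), 9.999999747378752e-05)
a knob 100 med [462.4 -52.4 137.3] min [ 441. -179.  123.] max [488. -24. 149.]
a orange 95 med [ 450.8 -171.   185.7] min [ 361. -245.  110.] max [ 460. -159. 1111.]
a handletop 11 med [ 451.9 -214.3  210. ] min [ 434. -216.  194.] max [ 459. -199.  213.]
a rest 263 med [452.4  -1.3  75. ] min [ 427. -464.   65.] max [689.  16.  85.]
a spoon/other 3014 med [620.4 -46.3  55.6] min [  75. -658.    6.] max [700. 400. 184.]
b board 2165 med [ 411.5 -173.4   20.3] min [ 370. -572.   10.] max [791.  35.  28.]
b red 465 med [451.6 -59.4 119.2] min [416. -97. 109.] max [504.  -9. 132.]
circ ((445.77349853515625, -61.225013732910156), 38.2801513671875)
b knob 275 med [ 465.  -199.6  137.4] min [ 431. -379.  123.] max [809. 111. 150.]
b orange 231 med [ 445.3 -173.9  154.4] min [ 436. -200.   95.] max [ 836. -161.  204.]
b handletop 280 med [ 434.1 -141.7  206.3] min [ -27. -217.  190.] max [881. -36. 218.]
b rest 350 med [ 430.2 -160.5   74.8] min [ 419. -761.   65.] max [862.  28.  85.]
b spoon/other 10432 med [ 63.2 -75.2  93.8] min [ -94. -673.    6.] max [700. 700. 379.]
```

```bash
python3 - <<'E'
from h import *
d=np.load("f0.npz")
P=d["a"];im=d["pa"];hsv=cv2.cvtColor(im,cv2.COLOR_RGB2HSV).astype(int);H,S,V=hsv[...,0],hsv[...,1],hsv[...,2]
z=P[...,2]
board=(H>8)&(H<27)&(S>80)&(V>90)&(z>10)&(z<28)
board[:190]=0;board[268:]=0;board[:,:135]=0;board[:,275:]=0
c=cv2.minAreaRect(P[board][:,:2].astype(np.float32));print("board",c,cv2.boxPoints(c).round(0).tolist())
red=((H<4)|(H>174))&(S>150)&(z>108)&(z<125)
red[:,195:]=0
print("lid",cv2.minEnclosingCircle(P[red][:,:2].astype(np.float32)),np.median(z[red]))
for k in "ab":
    P=d[k];x,y,z=np.moveaxis(P,-1,0); near=(abs(x-455)<60)&(y<15)&(y>-320)
    def rep(n,m): q=P[m&near]; print(k,n,m[near].sum(),len(q) and (np.median(q,0).round(1),q.min(0).round(0),q.max(0).round(0)))
    rep("knob",(abs(x-462)<18)&(abs(y+51)<20)&(z>128))
    rep("knobtop",(abs(x-462)<18)&(abs(y+51)<20)&(z>136))
    hv=cv2.cvtColor(d["p"+k],cv2.COLOR_RGB2HSV).astype(int)
    o=(hv[...,0]<14)&(hv[...,1]>190)
    rep("trig",o&(y<-120)&(z>160))
    rep("handle",~o&(y<-150)&(z>150)&(z<220))
    rep("rest",(y>-12)&(y<40)&(z>66)&(z<85))
    rep("jaw",(y<-110)&(y>-200)&(z>70)&(z<95))
    rep("tail",(y<-230)&(z>45)&(z<90))
    rep("body",(y<-150)&(z>100)&(z<120)&~o)
# wider scene heights
P=d["a"];x,y,z=np.moveaxis(P,-1,0)
g=np.full((16,26),-1.)
for i in range(16):
  for j in range(26):
    m=(x>=250+25*i)&(x<275+25*i)&(y<=200-25*j)&(y>175-25*j)&(z>-60)&(z<700)
    if m.any(): g[i,j]=z[m].max()
print("rows x=250+25i, cols y=200-25j");print(g.astype(int))
E
```

```text
board ((455.203369140625, -120.30583190917969), (303.4532165527344, 140.27847290039062), 85.27265930175781) [[373.0, -266.0], [513.0, -277.0], [538.0, 25.0], [398.0, 37.0]]
lid ((463.8381042480469, -49.877811431884766), 43.836307525634766) 118.6769844359768
a knob 71 (array([463.6, -50. , 137.6]), array([454., -60., 130.]), array([475., -40., 144.]))
a knobtop 48 (array([462.8, -49.7, 138.5]), array([456., -59., 136.]), array([474., -40., 144.]))
a trig 78 (array([ 450.7, -167.3,  191.7]), array([ 441., -175.,  160.]), array([ 461., -157.,  206.]))
a handle 152 (array([ 445.9, -206.5,  211.4]), array([ 433., -217.,  151.]), array([ 461., -157.,  216.]))
a rest 173 (array([469.2,   7.9,  74. ]), array([430.,  -5.,  66.]), array([509.,  15.,  80.]))
a jaw 193 (array([ 447.7, -141.2,   81.7]), array([ 424., -200.,   70.]), array([ 480., -129.,   95.]))
a tail 113 (array([ 442.8, -271.4,   64.7]), array([ 433., -296.,   54.]), array([ 461., -232.,   78.]))
a body 270 (array([ 442.9, -218.2,  111.7]), array([ 427., -246.,  100.]), array([ 470., -164.,  118.]))
b knob 47 (array([458.6, -53
[... 1861 characters left out ...]
28  29  27
   25   4   3   6   6   5   5   5]
 [  3   9   8   6   6   4  20  80 115 120 122  25  25  26  23  23  24  23
   24   3   6   5   5   5   7   4]
 [  2   9  10   6   5   7   4  24  22  23  24  22  18   7   4   6   5   5
    4   4 698 698   4   5   4   4]
 [  4   7   9   4   4   5   5   4   5   6   3   5   3   5  14   9   5   5
    4   5 698 698   6   3   4   3]
 [  5 471 516 560 604 645 689 699 699 699 699 699 699 699 699 699 699 699
  699 699 699 699 699 699 699 699]
 [  2   7   8   5   3   9   4   3 167 181 178   3   5   5   4  15   5   4
    6  86  89  40   4  81   5   3]
 [  3   7   9   5   5   4   6 178 183 182 182 178 149   4   6  14   4   4
    4  89  93   5   6  94  97  94]]
```

```bash
cat >> h.py <<'E'
from scipy.spatial.transform import Rotation as Ro
BY=np.array([.0825,.9966,0]); BX=np.array([.9966,-.0825,0]); C=np.array([455.2,-120.3,0])
def to(x,y,z,yaw=3.059):
    s=r.sense(); R=Ro.from_euler("xyz",s["tcp_rot"]); d=R.inv().apply(np.array([x,y,z])-s["eef_pos"])/25
    t=(R.inv()*Ro.from_euler("xyz",[np.pi,0,yaw])).as_rotvec()/np.pi
    print("t",round(s["clock"],2),"pos",s["eef_pos"].round(1),"rot",s["tcp_rot"].round(3),"q",s["qpos"].round(2),"F",s["contact_force"].round(1),"op",round(s["opening"],3),"gf",round(s["grasp_force"],1)); print("turn",t.round(4),"shift",d.round(2))
E
python3 -m inch '[[0,0,-0.033,0,0,0,0],[0,0,-0.033,0,0,0,0],[0,0,-0.032,0,0,0,0],[0,0,0,-0.44,-0.97,0,0],[0,0,0,-0.44,-0.97,0,0],[0,0,0,-0.44,-0.97,0,0],[0,0,0,-0.44,-0.97,0,0],[0,0,0,-0.44,-0.97,0,0]]'
python3 -m inch '[[0,0,0,-0.44,-0.97,0,0],[0,0,0,-0.44,-0.97,0,0],[0,0,0,-0.44,-0.97,0,0],[0,0,0,-0.44,-0.97,0,0],[0,0,0,-0.44,-0.97,0,0],[0,0,0,-0.44,-0.97,0,0],[0,0,0,-0.44,-0.97,0,0],[0,0,0,-0.44,-0.97,0,0]]'
python3 -c "from h import *; to(463.4,-49.9,200)"
```

```text
clock: 0.77
eef_pos: [282.9, 451.1, 252.9]
tcp_rot: [-3.141, -0.0, 3.059]
contact_force: [-0.0, 0.2, 0.9]
opening: 0.998
grasp_force: 0.0
clock: 1.43
eef_pos: [354.5, 250.5, 253.1]
tcp_rot: [-3.141, -0.0, 3.059]
contact_force: [0.2, -0.5, 0.1]
opening: 1.0
grasp_force: 0.0
t 1.43 pos [354.5 250.5 253.1] rot [-3.141 -0.     3.059] q [ 0.61  0.05  2.02  0.    1.07 -0.88] F [ 0.2 -0.5  0.1] op 1.0 gf 0.0
turn [-0.0001 -0.0001 -0.0001] shift [ -5.34 -11.62   2.13]
```

```bash

python3 -m inch '[[0,0,0,-0.44,-0.97,0.18,0],[0,0,0,-0.44,-0.97,0.18,0],[0,0,0,-0.44,-0.97,0.18,0],[0,0,0,-0.44,-0.97,0.18,0],[0,0,0,-0.44,-0.97,0.18,0],[0,0,0,-0.44,-0.97,0.18,0],[0,0,0,-0.44,-0.97,0.18,0],[0,0,0,-0.44,-0.97,0.18,0]]' >/dev/null
python3 -m inch '[[0,0,0,-0.46,-0.97,0.18,0],[0,0,0,-0.45,-0.97,0.18,0],[0,0,0,-0.45,-0.97,0.18,0],[0,0,0,-0.45,-0.95,0.18,0],[0,0,0,0,0,0,0],[0,0,0,0,0,0,0]]' >/dev/null
python3 - <<'E'
from h import *
to(463.4,-49.9,144)
f=grab_frame("wrist"); save(f,"w1.png"); P=pts(f); x,y,z=np.moveaxis(P,-1,0)
m=(z>131)&(z<146)&(abs(x-463)<25)&(abs(y+50)<25); print(m.sum(), m.any() and (np.median(P[m],0),P[m].min(0),P[m].max(0)))
E
```

```text
t 2.6 pos [463.  -49.6 198.8] rot [ 3.141e+00 -1.000e-03  3.056e+00] q [-0.11  0.17  2.02  0.    0.95 -1.6 ] F [-0.2 -0.  -0.9] op 1.0 gf 0.0
turn [ 0.     -0.0004 -0.0009] shift [-0.02 -0.01  2.19]
699 (array([460.7294333 , -49.5330716 , 137.95773007]), array([452.2312719 , -60.1922992 , 131.13628327]), array([473.66378405, -39.20135503, 140.15796123]))
```

View pics/w1.png

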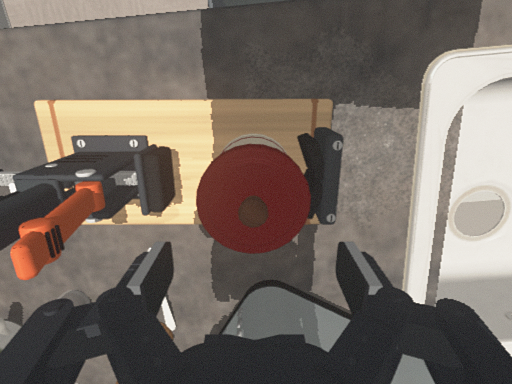

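The close view shows the dark red lid on the cream tin in the vise, with the brown knob at (253,210), centred between the fingers. The choice is confirmed.

```bash

python3 -m inch '[[0,0,0,0,0,0.7,0],[0,0,0,0,0,0.7,0.3],[0,0,0,0,0,0.5,0.5],[0,0,0,0,0,0.32,0.5],[0,0,0,0,0,0,0.6],[0,0,0,0,0,0,1],[0,0,0,0,0,0,1],[0,0,0,0,0,0,1]]' 25
python3 -m inch '[[0,0,0,0,0,0,1],[0,0,0,0,0,0,1],[0,0,0,0,0,0,1],[0,0,0,0,0,0,1]]'
```

```text
clock: 3.32
eef_pos: [463.6, -48.5, 144.5]
tcp_rot: [-3.142, 0.001, 3.059]
contact_force: [-0.0, 0.5, -0.1]
opening: 0.23
grasp_force: 24.5
clock: 3.65
eef_pos: [463.6, -48.7, 144.2]
tcp_rot: [3.141, 0.001, 3.059]
contact_force: [-0.8, 0.9, 4.6]
opening: 0.233
grasp_force: 24.9
```

```bash

python3 -m inch '[[0,0,0,0,0,-0.2,1],[0,0,0,0,0,-0.4,1],[0,0,0,0,0,-0.6,1],[0,0,0,0,0,-0.8,1],[0,0,0,0,0,-0.8,1],[0,0,0,0,0,-0.8,1],[0,0,0,0,0,-0.8,1],[0,0,0,0,0,-0.7,1]]'
python3 - <<'E'
from h import *
to(430,-390,270)
f=grab_frame("wrist"); save(f,"w2.png")
E
```

```text
clock: 4.32
eef_pos: [463.2, -48.7, 273.4]
tcp_rot: [-3.141, 0.001, 3.059]
contact_force: [0.1, -0.7, -0.6]
opening: 0.233
grasp_force: 24.5
t 4.32 pos [463.2 -48.7 273.4] rot [-3.141e+00  1.000e-03  3.059e+00] q [-0.11  0.08  1.94 -0.    1.12 -1.6 ] F [ 0.1 -0.7 -0.6] op 0.233 gf 24.5
turn [-0.      0.0003 -0.0001] shift [  0.19 -13.71   0.14]
```

View pics/w2.png

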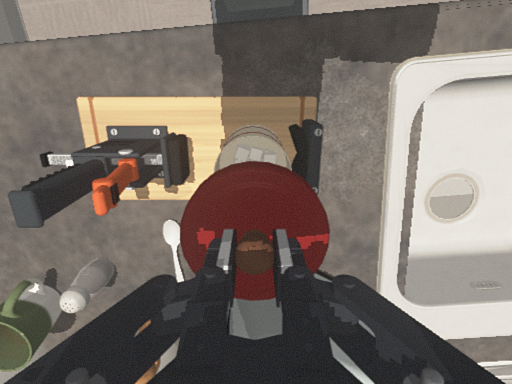

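The lid hangs level from the fingers, knob at (253,252). The open tin with sugar lumps is behind it at (255,150). Next I carry the lid over the handle to the bare worktop.

```bash

python3 -m inch '[[0,0,0,0,-0.5,0,1],[0,0,0,0,-0.9,0,1],[0,0,0,0,-1,0,1],[0,0,0,0,-1,0,1],[0,0,0,0,-1,0,1],[0,0,0,0,-1,0,1],[0,0,0,0,-1,0,1],[0,0,0,0,-1,0,1]]' >/dev/null
python3 -m inch '[[0,0,0,0,-1,0,1],[0,0,0,0,-1,0,1],[0,0,0,0,-1,0,1],[0,0,0,0.05,-1,0,1],[0,0,0,0.05,-1,0.5,1],[0,0,0,0.05,-0.8,1,1],[0,0,0,0,-0.5,1,1],[0,0,0,0,0,1,1]]'>/dev/null
python3 - <<'E'
from h import *
to(430,-390,44)
f=grab_frame("top"); P=pts(f); x,y,z=np.moveaxis(P,-1,0)
hsv=cv2.cvtColor(f["pixels"],cv2.COLOR_RGB2HSV).astype(int)
for n,m in (("turq",(hsv[...,0]>80)&(hsv[...,0]<95)&(hsv[...,1]>200)),("lemon",(hsv[...,0]>24)&(hsv[...,0]<32)&(hsv[...,1]>200))):
    q=P[m]; print(n,len(q),np.percentile(q,[5,95],axis=0).round())
E
```

```text
t 5.7 pos [ 430.9 -392.3  183.5] rot [-3.140e+00  1.000e-03  3.057e+00] q [-0.74  0.36  1.79 -0.    0.99 -2.23] F [-0.4  0.2 -1.6] op 0.232 gf 24.6
turn [-0.0006  0.0004 -0.0007] shift [0.05 0.1  5.58]Traceback (most recent call last):
  File "<stdin>", line 6, in <module>
    return _quantile_unchecked(
        a, q, axis, out, overwrite_input, method, keepdims, weights)
    return _ureduce(a,
                    func=_quantile_ureduce_func,
    ...<5 lines>...
                    overwrite_input=overwrite_input,
                    method=method)
    r = func(a, **kwargs)
    result = _quantile(arr,
                       quantiles=q,
    ...<2 lines>...
                       out=out,
                       weights=wgt)
    slices_having_nans = np.isnan(arr[-1, ...])
                                  ~~~^^^^^^^^^
IndexError: index -1 is out of bounds for axis 0 with size 0
```

```bash
python3 - <<'E'
import numpy as np
d=np.load("f0.npz")["a"]; print(d[258,340:376:5].round(), d[158,279].round(), d[211,367].round(), d[236,300:345:8].round())
E
python3 -m inch '[[0,0,0,0,0,0.9,1],[0,0,0,0,0,1,1],[0,0,0,0,0,1,1],[0,0,0,0,0,0.9,1],[0,0,0,0,0,0.7,1],[0,0,0,0,0,0.5,1],[0,0,0,0,0,0.2,1],[0,0,0,0,0,0.1,1]]'
```

```text
[[ 382. -473.   10.]
 [ 382. -485.   18.]
 [ 382. -498.   16.]
 [ 382. -508.   29.]
 [ 382. -520.   33.]
 [ 383. -537.   17.]
 [ 383. -551.   14.]
 [ 383. -568.   -2.]] [ 626. -309.   93.] [ 501. -537.   51.] [[ 439. -371.   -2.]
 [ 439. -392.    3.]
 [ 439. -413.    1.]
 [ 440. -434.   -1.]
 [ 440. -456.   -3.]
 [ 440. -477.    2.]]
clock: 6.42
eef_pos: [431.2, -389.5, 51.2]
tcp_rot: [3.141, -0.001, 3.059]
contact_force: [-0.6, -0.2, -0.1]
opening: 0.233
grasp_force: 24.6
```

```bash

python3 -m inch '[[0,0,0,0,0,0.1,1],[0,0,0,0,0,0.1,1],[0,0,0,0,0,0.1,1],[0,0,0,0,0,0.06,1],[0,0,0,0,0,0,1]]'
```

```text
clock: 6.83
eef_pos: [431.1, -389.7, 42.4]
tcp_rot: [-3.141, 0.0, 3.059]
contact_force: [-0.7, 0.8, -0.7]
opening: 0.232
grasp_force: 24.6
```

```bash

python3 -m inch '[[0,0,0,0,0,0.04,1],[0,0,0,0,0,0.04,1],[0,0,0,0,0,0,1]]'
python3 -m inch '[[0,0,0,0,0,0,0.7],[0,0,0,0,0,0,0.6],[0,0,0,0,0,-0.05,0.3],[0,0,0,0,0,-0.1,0],[0,0,0,0,0,-0.2,0],[0,0,0,0,0,-0.5,0],[0,0,0,0,0,-1,0],[0,0,0,0,0,-1,0]]'
python3 -m inch '[[0,0,0,0,0,-1,0],[0,0,0,0,0,-1,0],[0,0,0,0,0,-1,0],[0,0,0,0,0,-1,0],[0,0,0,0,0,-1,0],[0,0,0,0,0,-1,0]]'
python3 - <<'E'
from h import *
p=C-78*BY; print(p); to(p[0],p[1],250)
f=grab_frame("wrist"); save(f,"w3.png"); P=pts(f); x,y,z=np.moveaxis(P,-1,0)
m=(abs(x-431)<60)&(abs(y+390)<60)&(z>10)&(z<60); q=P[m]; print(len(q),q.min(0),q.max(0)); t=q[(q[:,2]>12)&(q[:,2]<20)]; print(np.linalg.lstsq(np.c_[t[:,:2],np.ones(len(t))],t[:,2],rcond=None)[0])
E
```

```text
clock: 7.08
eef_pos: [431.3, -389.9, 41.2]
tcp_rot: [-3.141, 0.0, 3.059]
contact_force: [-2.7, 2.7, 9.9]
opening: 0.237
grasp_force: 25.6
clock: 7.75
eef_pos: [430.6, -389.3, 112.5]
tcp_rot: [3.141, -0.001, 3.059]
contact_force: [0.4, -0.6, 0.3]
opening: 0.998
grasp_force: 0.0
clock: 8.25
eef_pos: [430.9, -389.5, 264.1]
tcp_rot: [-3.141, 0.001, 3.059]
contact_force: [0.2, 0.5, 0.1]
opening: 1.003
grasp_force: 0.0
[ 448.765  -198.0348    0.    ]
t 8.25 pos [ 430.9 -389.5  264.1] rot [-3.141e+00  1.000e-03  3.059e+00] q [-0.74  0.27  1.72 -0.    1.15 -2.23] F [0.2 0.5 0.1] op 1.003 gf 0.0
turn [-0.0002  0.0003 -0.0001] shift [-0.08  7.69  0.56]
3387 [ 387.59346226 -432.38204783   10.05980999] [ 475.53898186 -345.39874826   38.0521698 ]
[ 3.69613517e-03 -9.55122205e-04  1.34218602e+01]
```

View pics/w3.png

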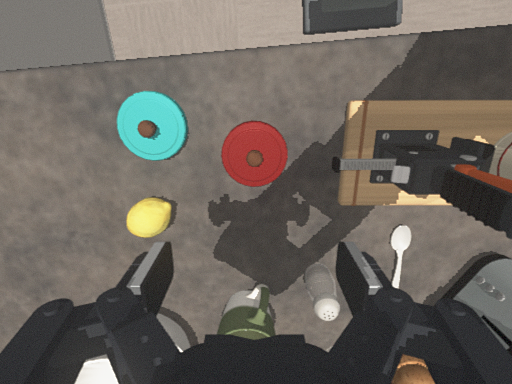

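The red lid lies flat, knob up, at (254,155) on bare worktop, clear of the turquoise one at (152,126). Next: above the trigger.

```bash

python3 -m inch '[[0,0,0,0,0.9,0,0],[0,0,0,0,1,0,0],[0,0,0,0,1,0,0],[0,0,0,0,1,0,0],[0,0,0,0,1,0,0],[0,0,0,-0.08,1,0,0],[0,0,0,0,1,0,0],[0,0,0,0,0.85,0,0]]'>/dev/null
python3 -m inch '[[0,0,0,0,0,0,0],[0,0,0,0,0,0,0]]'>/dev/null
python3 - <<'E'
from h import *
p=C-77*BY; to(p[0],p[1],179)
for n in ("wrist","scene","top"):
    f=grab_frame(n); P=pts(f); B=np.stack([(P-C)@BX,(P-C)@BY,P[...,2]],-1)
    if n=="wrist": save(f,"w4.png")
    hv=cv2.cvtColor(f["pixels"],cv2.COLOR_RGB2HSV).astype(int)
    o=(hv[...,0]<14)&(hv[...,1]>190)&(abs(B[...,0])<25)&(B[...,1]<-20)&(B[...,1]>-80)
    for lo,hi in((150,165),(165,172),(172,184),(184,195),(195,210)):
        q=B[o&(B[...,2]>lo)&(B[...,2]<hi)]
        if len(q)>4: print(n,"trig",lo,len(q),np.percentile(q,[3,50,97],axis=0).round(1).tolist())
    h=~o&(abs(B[...,0])<25)&(B[...,1]<-70)&(B[...,1]>-105)&(B[...,2]>150)&(B[...,2]<217)
    q=B[h]; 
    if len(q)>4: print(n,"handle",len(q),np.percentile(q,[3,50,97],axis=0).round(1).tolist())
    j=(abs(B[...,0])<27)&(B[...,1]>-40)&(B[...,1]<25)&(B[...,2]>66)&(B[...,2]<90)
    if j.sum()>4: print(n,"jaw front",np.percentile(B[j],[50,97],axis=0).round(1).tolist())
E
```

```text
t 9.13 pos [ 449.2 -196.1  262.4] rot [-3.141e+00  1.000e-03  3.061e+00] q [-0.41  0.13  1.9  -0.    1.1  -1.9 ] F [ 0.3 -0.4  1.2] op 1.0 gf 0.0
turn [-0.0002  0.0003  0.0006] shift [ 0.02 -0.04  3.34]
wrist handle 1605 [[-15.1, -95.1, 156.2], [-9.5, -86.9, 211.3], [10.1, -78.9, 213.1]]
wrist jaw front [[-3.5, -21.4, 81.6], [21.3, -11.1, 84.2]]
scene trig 150 34 [[-12.1, -57.0, 151.3], [-6.7, -53.3, 157.0], [5.3, -50.8, 164.3]]
scene trig 165 18 [[-12.4, -54.5, 165.1], [-4.4, -51.4, 167.8], [4.9, -49.0, 171.2]]
scene trig 172 28 [[-14.7, -55.7, 173.8], [-7.1, -52.2, 179.7], [3.4, -44.0, 183.6]]
scene trig 184 32 [[-12.7, -53.8, 184.5], [-4.0, -48.2, 187.3], [3.8, -44.1, 193.3]]
scene trig 195 19 [[-12.7, -48.0, 196.1], [-5.0, -44.4, 199.8], [2.3, -40.0, 202.7]]
scene handle 296 [[-16.8, -96.8, 153.0], [-7.5, -93.3, 186.1], [9.9, -80.8, 214.1]]
scene jaw front [[-17.0, -24.0, 82.0], [16.8, -10.2, 85.7]]
top jaw front [[-18.8, -19.0, 82.2], [-10.6, -10.3, 85.7]]
```

View pics/w4.png

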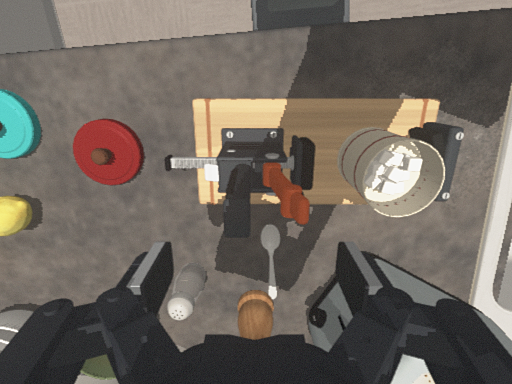

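The tin is open at (392,170). The handle at (237,200) and the trigger at (290,195) both lie between the fingers' x range, and the jaw gap to the tin is visible. Descending.

```bash

python3 -m inch '[[0,0,0,0,0,0.5,0],[0,0,0,0,0,0.7,0],[0,0,0,0,0,0.6,0],[0,0,0,0,0,0.5,0],[0,0,0,0,0,0.4,0],[0,0,0,0,0,0.3,0],[0,0,0,0,0,0.3,0],[0,0,0,0,0,0,0]]'
python3 -m inch '[[0,0,0,0,-0.03,0,0.1],[0,0,0,0,-0.03,0,0.2],[0,0,0,0,0,0,0.25],[0,0,0,0,0,0,0.25]]' 20
python3 -c "
from h import *
p=C-78*BY; to(p[0],p[1],179); print((r.sense()['eef_pos']-C)@BY)"
```

```text
clock: 9.95
eef_pos: [448.6, -196.9, 177.9]
tcp_rot: [3.141, -0.002, 3.058]
contact_force: [-0.1, 0.7, -0.8]
opening: 1.002
grasp_force: 0.0
clock: 10.28
eef_pos: [449.4, -198.0, 179.6]
tcp_rot: [3.141, 0.001, 3.058]
contact_force: [1.4, 5.3, 0.7]
opening: 0.749
grasp_force: 1.9
t 10.28 pos [ 449.4 -198.   179.6] rot [3.141e+00 1.000e-03 3.058e+00] q [-0.42  0.24  1.99  0.    0.92 -1.91] F [1.4 5.3 0.7] op 0.749 gf 1.9
turn [ 0.0001  0.0003 -0.0002] shift [ 0.03 -0.    0.03]
-77.94069493956925
```

```bash

python3 -m inch '[[0,0,0,0,0,0,0.32],[0,0,0,0,0,0,0.38],[0,0,0,0,0,0,0.44],[0,0,0,0,0,0,0.5],[0,0,0,0,0,0,0.55],[0,0,0,0,0,0,0.6],[0,0,0,0,0,0,0.63],[0,0,0,0,0,0,0.63]]' 20
cat > jaw.py <<'E'
from h import *
p=C-78*BY; to(p[0],p[1],179)
for n in ("scene","wrist"):
    f=grab_frame(n); P=pts(f); B=np.stack([(P-C)@BX,(P-C)@BY,P[...,2]],-1)
    v=f["pixels"].max(-1)
    j=(v<90)&(abs(B[...,0])<27)&(B[...,1]>-40)&(B[...,1]<55)&(B[...,2]>66)&(B[...,2]<86)
    if j.sum()>4: print(n,"jaw front",j.sum(),np.percentile(B[j],[50,90,98],axis=0)[:,1].round(1).tolist())
E
python3 jaw.py
```

```text
clock: 10.95
eef_pos: [449.4, -199.4, 179.9]
tcp_rot: [-3.14, 0.001, 3.059]
contact_force: [-1.1, -4.5, 7.5]
opening: 0.403
grasp_force: 9.6
t 10.95 pos [ 449.4 -199.4  179.9] rot [-3.140e+00  1.000e-03  3.059e+00] q [-0.42  0.24  1.98 -0.    0.92 -1.91] F [-1.1 -4.5  7.5] op 0.403 gf 9.6
turn [-0.0006  0.0004  0.0001] shift [0.03 0.05 0.03]
scene jaw front 108 [-13.9, -3.1, -0.8]
wrist jaw front 1655 [-11.7, -3.1, -0.9]
```

```bash

python3 -m inch '[[0,0,0,0,0,0,0.4],[0,0,0,0,0,0,0.2],[0,0,0,0,0,0,0.04],[0,0,0,0,0,0,0.04],[0,0,0,0,0,0,0.04],[0,0,0,0,0,0,0.15],[0,0,0,0,0,0,0.25],[0,0,0,0,0,0,0.32]]' 20
python3 -m inch '[[0,0,0,0,0,0,0.38],[0,0,0,0,0,0,0.44],[0,0,0,0,0,0,0.5],[0,0,0,0,0,0,0.55],[0,0,0,0,0,0,0.6],[0,0,0,0,0,0,0.63],[0,0,0,0,0,0,0.63]]'
python3 jaw.py
```

```text
clock: 11.72
eef_pos: [449.1, -197.8, 179.1]
tcp_rot: [3.141, 0.0, 3.059]
contact_force: [0.3, 5.4, 3.1]
opening: 0.682
grasp_force: 2.5
clock: 12.3
eef_pos: [449.3, -199.4, 179.7]
tcp_rot: [-3.14, 0.001, 3.059]
contact_force: [-2.1, -5.2, 6.6]
opening: 0.405
grasp_force: 9.5
t 12.3 pos [ 449.3 -199.4  179.7] rot [-3.140e+00  1.000e-03  3.059e+00] q [-0.42  0.24  1.98 -0.    0.92 -1.91] F [-2.1 -5.2  6.6] op 0.405 gf 9.5
turn [-0.0006  0.0003 -0.    ] shift [0.02 0.05 0.03]
scene jaw front 138 [-4.7, 8.8, 11.0]
wrist jaw front 1695 [-0.0, 8.7, 10.8]
```

```bash

for i in 1 2; do
python3 -m inch '[[0,0,0,0,0,0,0.4],[0,0,0,0,0,0,0.2],[0,0,0,0,0,0,0.04],[0,0,0,0,0,0,0.04],[0,0,0,0,0,0,0.04],[0,0,0,0,0,0,0.15],[0,0,0,0,0,0,0.25],[0,0,0,0,0,0,0.32]]' 20 | grep opening
python3 -m inch '[[0,0,0,0,0,0,0.38],[0,0,0,0,0,0,0.44],[0,0,0,0,0,0,0.5],[0,0,0,0,0,0,0.55],[0,0,0,0,0,0,0.6],[0,0,0,0,0,0,0.63],[0,0,0,0,0,0,0.63]]'
python3 jaw.py; done
```

```text
opening: 0.682
clock: 13.65
eef_pos: [449.3, -199.4, 179.7]
tcp_rot: [-3.14, 0.001, 3.059]
contact_force: [-2.0, -3.8, 7.0]
opening: 0.407
grasp_force: 9.5
t 13.65 pos [ 449.3 -199.4  179.7] rot [-3.140e+00  1.000e-03  3.059e+00] q [-0.42  0.24  1.98 -0.    0.92 -1.91] F [-2.  -3.8  7. ] op 0.407 gf 9.5
turn [-0.0006  0.0003  0.    ] shift [0.03 0.05 0.03]
scene jaw front 146 [7.3, 19.4, 23.9]
wrist jaw front 1756 [10.5, 20.6, 22.8]
opening: 0.683
clock: 15.0
eef_pos: [449.3, -199.3, 179.8]
tcp_rot: [-3.14, 0.001, 3.059]
contact_force: [-2.9, -4.4, 7.5]
opening: 0.405
grasp_force: 9.5
t 15.0 pos [ 449.3 -199.3  179.8] rot [-3.140e+00  1.000e-03  3.059e+00] q [-0.42  0.24  1.98 -0.    0.92 -1.91] F [-2.9 -4.4  7.5] op 0.405 gf 9.5
turn [-0.0006  0.0003  0.    ] shift [0.03 0.05 0.03]
scene jaw front 155 [18.9, 32.4, 35.2]
wrist jaw front 1785 [21.6, 32.2, 34.4]
```

```bash

python3 -m inch '[[0,0,0,0,0,0,0.4],[0,0,0,0,0,0,0.2],[0,0,0,0,0,0,0.04],[0,0,0,0,0,0,0.04],[0,0,0,0,0,0,0.04],[0,0,0,0,0,0,0.15],[0,0,0,0,0,0,0.25],[0,0,0,0,0,0,0.32]]' 20 | grep opening
python3 -m inch '[[0,0,0,0,0,0,0.36],[0,0,0,0,0,0,0.40],[0,0,0,0,0,0,0.44],[0,0,0,0,0,0,0.47],[0,0,0,0,0,0,0.5],[0,0,0,0,0,0,0.52],[0,0,0,0,0,0,0.54]]'
python3 -m inch '[[0,0,0,0,0,0,0.56],[0,0,0,0,0,0,0.58],[0,0,0,0,0,0,0.6],[0,0,0,0,0,0,0.62],[0,0,0,0,0,0,0.63],[0,0,0,0,0,0,0.63]]'
python3 jaw.py
```

```text
opening: 0.681
clock: 16.35
eef_pos: [449.3, -197.5, 179.6]
tcp_rot: [3.14, 0.0, 3.058]
contact_force: [-0.7, 6.5, 8.1]
opening: 0.463
grasp_force: 6.2
clock: 16.85
eef_pos: [449.3, -198.8, 179.8]
tcp_rot: [-3.141, 0.001, 3.059]
contact_force: [-2.9, -1.4, 7.1]
opening: 0.423
grasp_force: 10.0
t 16.85 pos [ 449.3 -198.8  179.8] rot [-3.141e+00  1.000e-03  3.059e+00] q [-0.42  0.24  1.98 -0.    0.92 -1.91] F [-2.9 -1.4  7.1] op 0.423 gf 10.0
turn [-0.0002  0.0003 -0.0001] shift [0.03 0.03 0.03]
scene jaw front 124 [28.8, 38.5, 41.6]
wrist jaw front 1556 [29.4, 39.0, 41.2]
```

```bash

python3 -m inch '[[0,0,0,0,0,0,0.65],[0,0,0,0,0,0,0.67],[0,0,0,0,0,0,0.69],[0,0,0,0,0,0,0.7],[0,0,0,0,0,0,0.7]]'
python3 jaw.py
python3 - <<'E'
from h import *
f=grab_frame("scene"); save(f,"s5.png",(130,150,270,270),5)
for n in("wrist","top"):
    f=grab_frame(n);P=pts(f); B=np.stack([(P-C)@BX,(P-C)@BY,P[...,2]],-1)
    m=(f["pixels"].min(-1)>60)&(abs(B[...,2]-115)<3)&(abs(B[...,0])<55)&(B[...,1]>20)&(B[...,1]<140)
    if m.sum()>9: print(n,m.sum(),cv2.minEnclosingCircle(B[m][:,:2].astype(np.float32)))
E
```

```text
clock: 17.37
eef_pos: [449.3, -198.8, 179.8]
tcp_rot: [-3.141, 0.001, 3.058]
contact_force: [-2.0, -3.0, 8.1]
opening: 0.426
grasp_force: 10.0
t 17.37 pos [ 449.3 -198.8  179.8] rot [-3.141e+00  1.000e-03  3.058e+00] q [-0.42  0.24  1.98 -0.    0.92 -1.91] F [-2.  -3.   8.1] op 0.426 gf 10.0
turn [-0.0002  0.0003 -0.0002] shift [0.03 0.03 0.03]
scene jaw front 127 [28.6, 39.1, 41.0]
wrist jaw front 1551 [29.5, 39.0, 41.2]
wrist 769 ((2.7108850479125977, 82.69268798828125), 40.59581756591797)
```

View pics/s5.png

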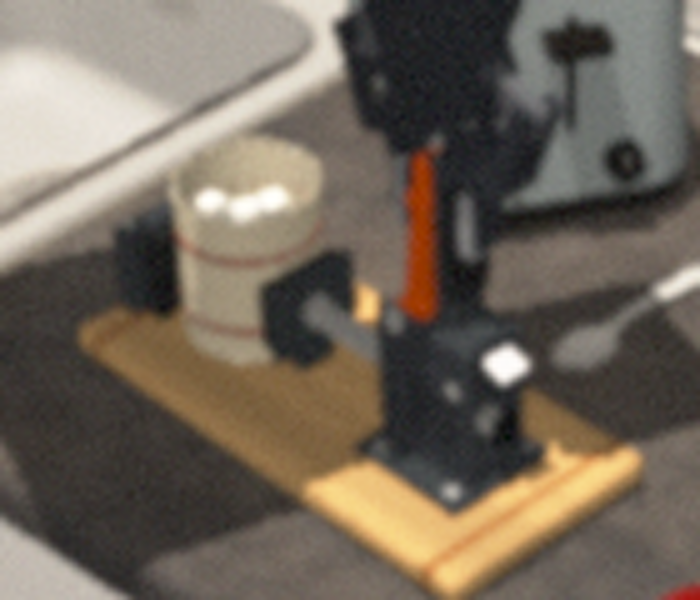

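The pad is against the cream tin, the tin is back in the V-rest, and the trigger is held about 2 mm short of its stop. One quick check of the pad's compression before handing in.

```bash
python3 -m inch '[[0,0,0,0,0,0,0.7],[0,0,0,0,0,0,0.7],[0,0,0,0,0,0,0.7],[0,0,0,0,0,0,0.7]]'
python3 - <<'E'
from h import *
for n in("wrist","top","scene"):
    f=grab_frame(n);P=pts(f); B=np.stack([(P-C)@BX,(P-C)@BY,P[...,2]],-1)
    m=(f["pixels"].max(-1)<100)&(abs(B[...,2]-83)<4)&(abs(B[...,0])>12)&(abs(B[...,0])<27)&(B[...,1]>0)&(B[...,1]<60)
    print(n,m.sum(), m.sum()>9 and np.percentile(B[m][:,1],[1,3,50,97,99]).round(1))
    hv=cv2.cvtColor(f["pixels"],cv2.COLOR_RGB2HSV); l=((hv[...,0]<6)|(hv[...,0]>172))&(hv[...,1]>140)&(P[...,1]<-330)&(P[...,1]>-450)&(P[...,0]<500)&(P[...,2]<60)
    if l.sum()>20: print("lid",np.median(P[l],0).round(1))
E
```

```text
clock: 17.95
eef_pos: [449.3, -198.7, 179.8]
tcp_rot: [-3.141, 0.001, 3.059]
contact_force: [-1.4, -2.7, 8.9]
opening: 0.424
grasp_force: 10.0
wrist 645 [26.2 26.4 32.9 41.7 49.5]
lid [ 424.7 -382.    15.4]
top 38 [26.9 27.3 34.8 41.5 42.1]
lid [ 432.3 -387.2   15.6]
scene 44 [24.8 25.1 30.8 41.6 43.1]
lid [ 422.3 -395.    15.7]
```

```bash
python3 -c "
from rig import r
print(r.sign_off())"
```

```text
the job is handed in; nothing more can be done
None
```

I've handed the job in: the red lid is on the bare worktop, knob up, and the trigger is held squeezed. The pad presses the tin into the V-rest with about 18 N, estimated from how far the pad is compressed. The sign-off gave no verdict.

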